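# Check the sample cups on the spring gauge and nest them

## Robot

A 7-joint arm with a two-finger parallel gripper is mounted at the origin on the work surface. World frame = base frame: x ahead of the robot, y to its left, z up, the work surface at z = 0. Lengths are in m, angles in rad, forces in N, time in s.
With the tool pointing down it reaches from about 0.425 to 0.825 m from the base axis. Payload 3.6 kg.
Tool frame: the origin (TCP) lies where the fingers leave the gripper's body, on its centre line; the fingertips stand 73 mm ahead of it and the grasp point (between the pads) lies 54 mm ahead of it; z points along the fingers, y is the line along which they close (so a half turn about z gives the same grasp; the last joint's range is limited). The gripper opens to 85 mm and grips with 20 to 120 N. Pads are 22 mm wide; open, the fingers measure 114 mm over their backs; the gripper's body (76 mm by 85 mm) begins 54 mm behind the grasp point. The pads swing forward as they close: fully open they stand 13 mm farther back than shut.
Start: joints at [-1.296, 0.615, -0.013, 1.423, 0.008, 1.103, -0.04], TCP at [0.193, 0.621, 0.304] pointing down, gripper open.
Joint ranges: [-3.12, 3.12], [-0.3, 2.06], [-1.34, 1.32], [0.26, 2.42], [-1.36, 4.5], [0.01, 1.98], [-2.84, 2.84]. Speed limits (rad/s): [2.79, 2.79, 3.14, 3.14, 3.14, 3.14, 3.14].

## Interface

Orientations are given as a unit quaternion [x, y, z, w].
In Python, from station import arm, snapshot, camera_info, ticket gives the robot as it stands. Calls block until the motion is done:
- arm.movep(position, orientation): joint-space move of the TCP to a pose.
- arm.line_to(position, velocity=0.15, ori=None): straight line of the TCP; ori=None keeps the orientation; velocity is the mean speed in m/s.
- arm.move_j(angles): joint-space move.
- arm.move_gripper(opening, effort=None): opening from 0.0 (shut) to 1.0 (fully open); effort is the grip in N (None keeps the last); returns when the fingers have stopped.
- arm.pause(seconds).
- arm.ik(position, orientation): joint angles nearest the present ones, or None.
- snapshot(name): name is "scene" or "top" or "wrist"; returns the picture (420x560x3 uint8, blue, green, red); there is no depth.
- camera_info(name): a dict with "fx", "fy", "cx", "cy" (pixels), "R" (3x3) and "t" (3): a world point X has camera coordinates R X + t; the wrist camera has in their place "T_tool_cam" (4x4, takes a point from camera to tool coordinates, whose origin is the TCP and whose axes are the flange's). Camera axes: x right, y down, z forward; pixel columns grow to the right and rows downward; lengths in m; the calibration is good to about 2 mm. A picture is of the moment at which its call begins: read the wrist's pose just before it. camera_info takes no time and is no camera call.
A pose or a line that the arm cannot do raises arm.MotionError and nothing moves.
- ticket.finish_job(): hands the job in; it is judged then, once.
Readings, each from a call of its own:
- arm.read_time(): time.
- arm.read_joint_positions(): joint angles.
- arm.read_dq(): joint speeds.
- arm.read_effort(): joint torques, N m.
- arm.read_tool_pos(): TCP position.
- arm.read_eef_rot(): TCP orientation.
- arm.read_ft_force(): force on the tool from outside, world axes, zero at the start.
- arm.read_wrist_torque(): the same for the moment, N m.
- arm.read_opening(): opening from 0.0 (shut) to 1.0 (fully open).
- arm.read_finger_force(): force on a finger pad.
Only numpy, scipy, OpenCV 4.12 (cv2) and the standard library are available. Lean on these libraries where they do the work, as an engineer would, in place of code of your own. Each camera call takes 0.05 s, during which the arm holds its last target. There are 200 camera calls.

## Task

Check the steel sample cups on the spring gauge: pull its red guard all the way down, then take the cups one at a time from the widest to the narrowest, press each upright and centred against both stop posts so that the sprung plunger is pushed in, and hold it steady there for a good two seconds. After its check stand the widest cup in the middle of the green mat and nest each following cup, upright and seated, inside the one before. Finish by pushing the guard back up until it is fully closed, and leave the other things on the bench alone.

Things in the scene. Friction and masses are not known exactly. Their poses are not given: they have to be found in the camera images.
- gauge: spring gauge, a white fixture fixed on the bench. Origin on the bench; its +x points from the open front (robot's side) to the stop, y sideways, z up. Base plate 12 mm thick, x -25 to +180, y -75 to +75 mm: cups stand or slide on it at z = 12 mm. Behind the stop, from x = 85 mm, stands a housing 100 mm wide, top 72 mm above the bench (lamps to 78).
- stop_line (a point): point 12 mm above the bench (base plate top), midway between the two black upright stop posts: 10 mm diameter, centres 13 mm either side along the gauge's y, tops 66 mm above the bench. A cup pressed home along the gauge's +x touches both; its axis is then (to 1.5 mm) 36.8 mm (cup_a), 29.8 (cup_b), 22.5 (cup_c) or 14.5 (cup_d) short of this point.
- plunger (a joint): brass sprung plunger, 10 mm diameter, between the posts, axis 52 mm above the bench, sliding along the gauge's x; m pushed in, 0 = out, tip then 12 mm in front of the posts' centre line. Takes 2.5 N to start, 5.5 N at 12 mm. With a cup home on both posts it reads about 8 to 9 mm (cup_a), 9 to 10 (cup_b), 9 to 10.5 (cup_c), 10.5 to 12 (cup_d).
- guard (a joint): red guard flap over the gauge's front, hinged at its bottom edge; rad, 0 = closed (leaning 0.6 rad from upright in towards the stop), growing as its top comes over towards the robot and down, 1.95 = fully down, 0.22 rad above level (end stops at both). Stiff hinge: stays where left; 2 to 4 N at the bar moves it.
- guard_bar (a point): middle of the guard's steel handle bar: 10 mm round, 90 mm long along the gauge's y, 100 mm from the hinge, with an open window of 33 mm between bar and flap, so it can be pinched from above, fingers closing along the gauge's x, at any angle. 93 mm above the bench when closed, 32 mm when fully down.
- guard_hinge (a point): point on the guard's hinge axis (which runs along the gauge's y), at its middle, 10 mm above the bench. At joint value t the bar lies sin(0.6 - t) x 100 mm along the gauge's x and cos(0.6 - t) x 100 mm above this point.
- mat: round dark green mat fixed on the bench, 190 mm diameter, 4 mm thick; origin at the centre of its underside.
- cup_a: steel sample cup, the widest of the four, a red band round its foot; outer diameter 68 mm, inner 63 mm, 80 mm tall with a solid 20 mm thick base, so a smaller cup nested in it stands 20 mm higher than it; about 300 g. Origin at the centre of its underside, z up to its mouth.
- cup_b: steel sample cup, the second widest of the four, a yellow band round its foot; outer diameter 55 mm, inner 50 mm, 80 mm tall with a solid 20 mm thick base, so a smaller cup nested in it stands 20 mm higher than it; about 200 g. Origin at the centre of its underside, z up to its mouth. May be absent (None).
- cup_c: steel sample cup, the third widest of the four, a blue band round its foot; outer diameter 42 mm, inner 37 mm, 80 mm tall with a solid 20 mm thick base, so a smaller cup nested in it stands 20 mm higher than it; about 130 g. Origin at the centre of its underside, z up to its mouth. May be absent (None).
- cup_d: steel sample cup, the narrowest of the four, a white band round its foot; outer diameter 29 mm, inner 24 mm, 80 mm tall with a solid 20 mm thick base, so a smaller cup nested in it stands 20 mm higher than it; about 70 g. Origin at the centre of its underside, z up to its mouth. May be absent (None).
- rinse_bottle: clear rinse bottle, red cap, 64 mm diameter, 190 mm tall; a bystander, to be left alone. Origin: centre of its underside.
- jar: amber jar, 60 mm diameter, 80 mm tall; a bystander, to be left alone. Origin: centre of its underside.
- can: copper-coloured can, 60 mm diameter, 100 mm tall; a bystander, to be left alone. Origin: centre of its underside.
- paper_cup: white beaker, 72 mm diameter, 85 mm tall; a bystander, to be left alone. Origin: centre of its underside.
- weight: brass weight, 40 mm diameter, 48 mm tall; a bystander, to be left alone. Origin: centre of its underside.
- screwdriver: screwdriver lying on the bench; a bystander, to be left alone. Origin: a point near its middle on the bench.
- brush: brush lying on the bench; a bystander, to be left alone. Origin: a point near its middle on the bench.
Not all that is in view belongs to the job. Leave any purple look-alike of the cup_b alone.

How it is judged:
By the outcome, as a careful person would: the job done as asked, in the order asked, and still so for the second after the job is handed in, with the robot touching nothing.
Of cup_b, cup_c, cup_d only 1 to 3 are there at a start; the rules pass over those that are not, and their reading is None.
At some moment in a run one of cup_a, cup_b, cup_c may be knocked a few centimetres aside while the robot is not near it.
Once in a run the grip may slacken for a moment while it holds something.
It also fails if it takes over 210 s, if anything falls off the work surface, if the arm or the gripper's body presses on something with over 40 N, if the wrist force passes 120 N, or if a joint passes its speed limit or range.

## Working session

There is one attempt and no reset: what is moved stays moved. The work goes in short steps, each a Python script; the robot and the scene stay as the last script left them, time stands still between calls to the robot, and variables do not carry over. Pictures are saved under pics/ and viewed, at most 14 in all, crops included, and the job is handed in when it is done.

```bash
ls; mkdir -p pics; python3 - <<'E'
from station import arm, snapshot, camera_info
import cv2, numpy as np
a=snapshot("scene"); b=snapshot("top")
np.save("pics/s.npy",a); np.save("pics/t.npy",b)
cv2.imwrite("pics/scene0.png",cv2.resize(a,None,fx=1.42,fy=1.42)); cv2.imwrite("pics/top0.png",cv2.resize(b,None,fx=1.42,fy=1.42))
for n in("scene","top","wrist"):
  c=camera_info(n); print(n,{k:np.round(v,3).tolist() for k,v in c.items()})
print(arm.read_time(),arm.read_tool_pos(),arm.read_eef_rot(),arm.read_opening(),arm.read_ft_force())
E
```

```text
pics
scene {'fx': 396.726, 'fy': 396.726, 'cx': 282.569, 'cy': 206.076, 'R': [[0.604, 0.797, 0.008], [0.45, -0.333, -0.829], [-0.658, 0.504, -0.56]], 't': [-0.347, -0.185, 1.54]}
top {'fx': 394.799, 'fy': 394.799, 'cx': 277.476, 'cy': 214.406, 'R': [[0.022, -1.0, 0.009], [-0.991, -0.023, -0.132], [0.133, -0.006, -0.991]], 't': [0.004, 0.573, 1.411]}
wrist {'fx': 295.122, 'fy': 295.122, 'cx': 277.4, 'cy': 205.842, 'T_tool_cam': [[-0.0, -0.964, -0.265, 0.067], [1.0, 0.0, -0.001, 0.001], [0.001, -0.265, 0.964, -0.07], [0.0, 0.0, 0.0, 1.0]]}
0.1 [0.19303002 0.62013253 0.30284417] [ 1.50284220e-01  9.88642153e-01 -1.14918286e-03 -1.62032604e-04] 0.9989739456755189 [-0.10430838 -0.68015265 -0.11526315]
```

View pics/scene0.png

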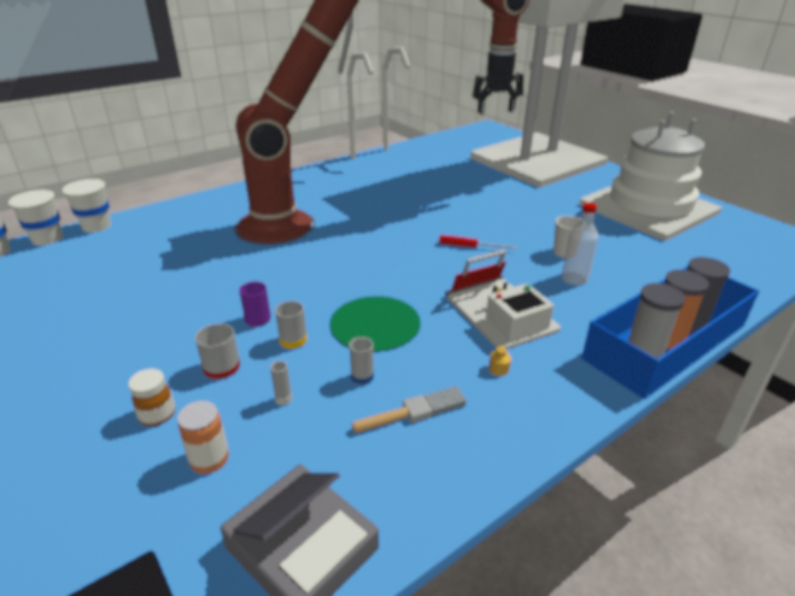

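View pics/top0.png

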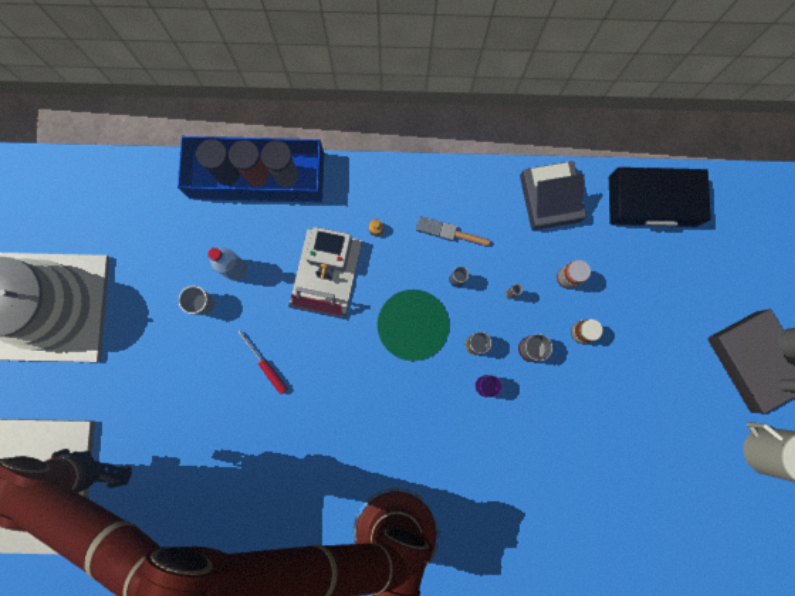

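All four cups are present. In the top view (×1.42) cup_a (red band) is at (538,348), b (yellow) at (479,343), c (blue) at (459,276) and d (white) at (515,291). The purple look-alike is at (488,386), the mat at (413,325), and the gauge at (327,270) with its red guard at (318,303). The paper beaker at (194,300) is a bystander.

```bash
cat > h.py <<'E'
from station import arm, snapshot, camera_info, ticket
import cv2, numpy as np
from scipy.spatial.transform import Rotation as Rn
def down(yaw): return (Rn.from_euler('z',yaw)*Rn.from_quat([0,1,0,0])).as_quat()
def cam(name):
    """camera->world rotation and centre, camera info"""
    c=camera_info(name)
    if name=="wrist":
        T=np.eye(4);T[:3,:3]=Rn.from_quat(arm.read_eef_rot()).as_matrix();T[:3,3]=arm.read_tool_pos()
        T=T@np.array(c["T_tool_cam"]); return T[:3,:3],T[:3,3],c
    R=np.array(c["R"]); return R.T,-R.T@np.array(c["t"]),c
def ray(C,px,z):
    R,o,c=C; px=np.atleast_2d(px).astype(float)
    d=np.c_[(px[:,0]-c["cx"])/c["fx"],(px[:,1]-c["cy"])/c["fy"],np.ones(len(px))]@R.T
    return (o+d*((z-o[2])/d[:,2])[:,None])[:,:2]
def pix(C,X):
    R,o,c=C; p=(np.atleast_2d(X)-o)@R
    return np.c_[p[:,0]/p[:,2]*c["fx"]+c["cx"],p[:,1]/p[:,2]*c["fy"]+c["cy"]]
def notblue(im):
    h=cv2.cvtColor(im,cv2.COLOR_BGR2HSV)
    return (~((h[...,0]>95)&(h[...,0]<125)&(h[...,1]>90))).astype(np.uint8)*255
def camover(x,y,z,yaw=0.):
    """put the wrist camera straight above (x,y) at TCP height z"""
    t=np.array([x,y])-Rn.from_euler('z',yaw).as_matrix()[:2,:2]@[-.067,0]
    arm.movep([*t,z],down(yaw))
E
python3 - <<'E'
from h import *
C=cam("top")
for n,p,z in [("a",(536,346),.08),("b",(479,342),.08),("c",(460,275),.08),("d",(515,289),.08),("purple",(488,384),.08),("mat",(413,325),.004),("gfrontL",(292,307),.012),("gfrontR",(347,317),.012),("plateBackR",(360,240),.012),("weight",(376,227),.04),("jar",(590,330),.08),("can",(578,270),.1),("paper",(194,298),.085),("bottle",(214,254),.19),("brushend",(490,243),.01),("screw",(285,390),.01)]:
  print(n,ray(C,np.array(p)/1.42,z).round(3)[0])
E
```

```text
a [ 0.471 -0.338]
b [ 0.478 -0.196]
c [ 0.646 -0.148]
d [ 0.613 -0.287]
purple [ 0.374 -0.219]
mat [ 0.524 -0.034]
gfrontL [0.563 0.285]
gfrontR [0.54 0.14]
plateBackR [0.748 0.112]
weight [0.777 0.069]
jar [ 0.514 -0.474]
can [ 0.662 -0.44 ]
paper [0.571 0.517]
bottle [0.661 0.44 ]
brushend [ 0.748 -0.236]
screw [0.347 0.293]
```

```bash
python3 - <<'E'
from h import *
camover(.63,.20,.30,-.158)
arm.pause(.3)
C=cam("wrist"); im=snapshot("wrist"); np.savez("pics/g.npz",im=im,R=C[0],o=C[1])
cv2.imwrite("pics/g.png",cv2.resize(im,None,fx=1.42,fy=1.42,interpolation=cv2.INTER_CUBIC)); print(arm.read_time(),arm.read_tool_pos(),arm.read_ft_force())
E
```

```text
2.8083 [0.69606854 0.18976948 0.30001027] [ 0.9229366   0.43133527 -0.79996809]
```

View pics/g.png

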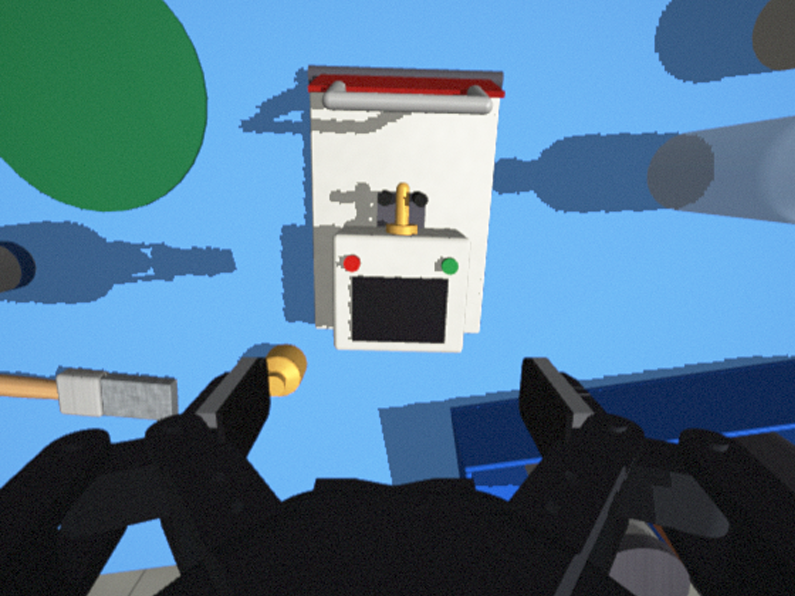

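The wrist view shows the gauge. The two black posts are at about (387,198) and (420,199), the plunger tip at (402,186), and the guard bar runs from (327,99) to (491,103). The plate's side edges run (310,95)–(316,327) and (499,98)–(480,331).

```bash
python3 - <<'E'
from h import *
d=np.load("pics/g.npz"); im=d["im"]; C=(d["R"],d["o"],camera_info("wrist"))
def R(p,z): return ray(C,np.array(p)/1.42,z)
po=R([(387,198),(420,199)],.066); print("posts",po.round(4),"mid",po.mean(0).round(4),np.linalg.norm(po[1]-po[0]))
b=R([(329,99),(489,103)],.093); print("bar",b.round(4),b.mean(0).round(4),np.linalg.norm(b[1]-b[0]))
for n,q in (("L",[(312,130),(316,320)]),("R",[(498,130),(481,325)])):
  e=R(q,.012); v=e[1]-e[0]; print(n,e.round(4),"yaw",np.arctan2(v[1],v[0]))
for v in (po[1]-po[0],b[1]-b[0]): print("yaw",np.arctan2(-v[0],v[1]))
# posts by dark threshold
g=cv2.cvtColor(im,cv2.COLOR_BGR2GRAY); x0,y0=255,125; m=(g[y0:155,x0:315]<35).astype(np.uint8)
n,l,s,c=cv2.connectedComponentsWithStats(m); print(s[1:].tolist(),(c[1:]+[x0,y0]).round(1).tolist())
lamps=R([(351,263),(450,266)],.077);print("lamps",lamps)
# plate/edge px from white mask at several rows
h=cv2.cvtColor(im,cv2.COLOR_BGR2HSV); w=(h[...,1]<40)&(h[...,2]>150)
for r in(110,120,130,140,150): 
  q=np.where(w[r])[0]; q=q[(q>200)&(q<360)]; e=ray(C,[(q[0]-.5,r),(q[-1]+.5,r)],.012); v=e[1]-e[0]; print(r,q[0],q[-1],e.round(4).tolist(),np.linalg.norm(v))
E
```

```text
posts [[0.6435 0.1938]
 [0.6478 0.2168]] mid [0.6456 0.2053] 0.023409630104284297
bar [[0.5787 0.1691]
 [0.5962 0.265 ]] [0.5874 0.217 ] 0.09753112512346523
L [[0.5839 0.1417]
 [0.742  0.1118]] yaw -0.1867718749483742
R [[0.6073 0.2888]
 [0.77   0.2584]] yaw -0.18455808205407553
yaw -0.18695791324915753
yaw -0.18061167847242826
[[15, 10, 5, 2, 6], [35, 11, 6, 6, 18], [42, 13, 1, 1, 1], [17, 17, 1, 1, 1]] [[272.0, 135.5], [291.6, 137.8], [297.0, 138.0], [272.0, 142.0]]
lamps [[0.68357005 0.16146738]
 [0.6967624  0.23079042]]
110 220 347 [[0.6034, 0.1373], [0.6266, 0.2833]] 0.14787341388297637
120 220 347 [[0.6143, 0.135], [0.6377, 0.2823]] 0.1491490993047075
130 220 346 [[0.6254, 0.1326], [0.6488, 0.2801]] 0.14927213012754523
140 220 345 [[0.6366, 0.1302], [0.66, 0.2778]] 0.14939732199038158
150 220 344 [[0.6481, 0.1278], [0.6715, 0.2755]] 0.14952473233622834
```

```bash
cat >> h.py <<'E'
YAW=-.186; GX=np.array([np.cos(YAW),np.sin(YAW)]); GY=np.array([-GX[1],GX[0]])
STOP=np.array([.6456,.2050]); HINGE=np.array([.5872,.2158])-.0565*GX
def bar(t): 
    return np.r_[HINGE+GX*.1*np.sin(.6-t), .01+.1*np.cos(.6-t)]
def F(): return np.round(arm.read_ft_force(),1)
def gf(): f=arm.read_ft_force(); return f[:2]@GX, f[:2]@GY, f[2]
E
python3 - <<'E'
from h import *
q0=arm.read_joint_positions(); p=bar(0)+[0,0,.056]
for y in(np.pi/2,-np.pi/2):
  for t in(0,1.95): print(y,t,arm.ik(bar(t)+[0,0,.056],down(YAW+y)))
s=min((np.pi/2,-np.pi/2),key=lambda y:abs(arm.ik(p,down(YAW+y))[6]))
o=down(YAW+s); print(s)
arm.move_gripper(.28,30); arm.movep(p+[0,0,.09],o); arm.line_to(p)
print(F()); arm.move_gripper(0,30); print("open",arm.read_opening(),F(),arm.read_time())
E
```

```text
1.5707963267948966 0 [-0.20557485  0.7698186  -0.30877147  1.64855484  0.30821831  0.771504
  2.30048599]
1.5707963267948966 1.95 [-0.41605316  0.73138426 -0.20945513  2.042918    0.36290445  0.40194141
  2.046439  ]
-1.5707963267948966 0 [-0.61303886  0.78279769  0.38793801  1.6630196  -0.39175518  0.77363985
 -0.22970434]
-1.5707963267948966 1.95 [-0.73086637  0.74106454  0.26861825  2.05263928 -0.47066074  0.4061674
 -0.27927844]
-1.5707963267948966
[0.7 0.8 0.6]
open 0.10283748824850748 [ 2.3 -0.6  2.4] 5.7333
```

```bash
python3 - <<'E'
from h import *
for t in list(np.arange(.15,1.95,.15))+[1.97]:
    arm.line_to(bar(t)+[0,0,.056],.12)
    f=gf(); print(round(t,2),np.round(f,1),round(arm.read_opening(),3),round(arm.read_time(),1))
    if max(map(abs,f))>25: break
arm.pause(.2); print(np.round(gf(),1),arm.read_tool_pos())
arm.move_gripper(.28); arm.line_to(bar(1.95)+[0,0,.15]); 
arm.move_gripper(1.); camover(*(STOP-.03*GX),.24,YAW); arm.pause(.3)
C=cam("wrist"); im=snapshot("wrist"); np.savez("pics/g2.npz",im=im,R=C[0],o=C[1])
cv2.imwrite("pics/g2.png",cv2.resize(im,None,fx=1.42,fy=1.42,interpolation=cv2.INTER_CUBIC)); print(arm.read_time())
E
```

```text
0.15 [-2.6  1.  -3.8] 0.107 6.0
0.3 [ -2.8   3.1 -25. ] 0.107 6.3
0.45 [  0.9   3.  -30.5] 0.101 6.6
[  0.4   2.9 -31.2] [0.54484554 0.22327924 0.16082061]
10.1917
```

View pics/g2.png

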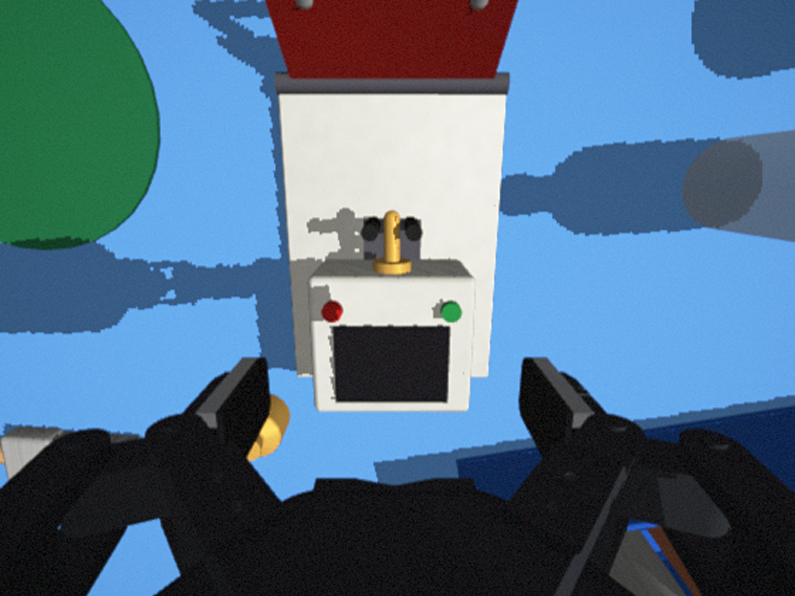

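The guard is partly down: its flap is at the top of the picture, the hinge is at rows 73–93, and the bar is out of view. The posts are at (371,228) and (412,228). My hinge estimate looks off, so I'll re-measure it and look at the bar.

```bash
python3 - <<'E'
from h import *
d=np.load("pics/g2.npz"); im=d["im"]; C=(d["R"],d["o"],camera_info("wrist"))
def R(p,z): return ray(C,np.array(p)/1.42,z)
for z in (.01,.016): 
  e=R([(275,83),(509,83)],z); print("hinge",e.round(4),e.mean(0).round(4),np.linalg.norm(e[1]-e[0]))
po=R([(371,228),(412,228)],.066); print("posts",po.round(4),po.mean(0).round(4),np.linalg.norm(po[1]-po[0]))
e=R([(285,200),(298,370)],.012);v=e[1]-e[0];e2=R([(503,200),(488,370)],.012);v2=e2[1]-e2[0]
print([np.arctan2(w[1],w[0]) for w in(v,v2)],(e[0]+e2[0])/2,np.linalg.norm(e[0]-e2[0])); print(HINGE,STOP)
q=(np.mean([e[0],e2[0]],0)-STOP); print("lat",q@GY)
camover(*(HINGE-.07*GX),.28,YAW); arm.pause(.3)
C=cam("wrist"); im=snapshot("wrist"); np.savez("pics/g3.npz",im=im,R=C[0],o=C[1])
s=snapshot("scene"); s=cv2.resize(s[140:260,290:410],None,fx=3,fy=3,interpolation=cv2.INTER_CUBIC)
w=cv2.resize(im[:300,100:450],None,fx=1.2,fy=1.2); w=w[:360]
cv2.imwrite("pics/g3.png",np.hstack([s,w])); print(arm.read_time())
E
```

```text
hinge [[0.5432 0.1462]
 [0.5714 0.2964]] [0.5573 0.2213] 0.1528000567991772
hinge [[0.5447 0.1475]
 [0.5723 0.2947]] [0.5585 0.2211] 0.1497447586707116
posts [[0.6413 0.1934]
 [0.6457 0.2168]] [0.6435 0.2051] 0.023761700486173768
[np.float64(-0.17567687951637737), np.float64(-0.20635466962223256)] [0.63089841 0.20886127] 0.15162424592211063
[0.53167452 0.22624851] [0.6456 0.205 ]
lat 0.0010759124170399178
11.275
```

View pics/g3.png

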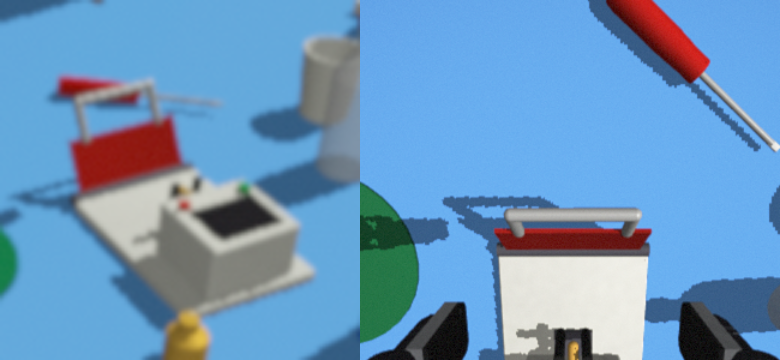

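```bash
sed -i 's/^STOP=.*/STOP=np.array([.6445,.2052]); HINGE=np.array([.5575,.2213])/' h.py
python3 - <<'E'
from h import *
d=np.load("pics/g3.npz"); C=(d["R"],d["o"],camera_info("wrist"))
p=np.array([276.7,178.3]); ts=np.arange(0,1.95,.01)
err=[np.linalg.norm(pix(C,bar(t))[0]-p) for t in ts]; i=np.argmin(err); t0=ts[i]; print("t",t0,err[i],pix(C,bar(t0)))
d=np.load("pics/g.npz"); C=(d["R"],d["o"],camera_info("wrist")); p0=np.array([409,101])/1.42
err=[np.linalg.norm(pix(C,bar(t))[0]-p0) for t in ts]; i=np.argmin(err); print("initial t",ts[i],err[i])
o=down(YAW-np.pi/2); OF=np.array([0,0,.056])
arm.move_gripper(.28,30); arm.movep(bar(t0)+OF+[0,0,.07],o); arm.line_to(bar(t0)+OF); print(gf())
arm.move_gripper(0,30); print("open",arm.read_opening(),np.round(gf(),1),arm.read_time())
for t in list(np.arange(t0+.15,1.93,.15))+[1.97]:
    arm.line_to(bar(t)+OF,.12)
    f=gf(); print(round(t,2),np.round(f,1),round(arm.read_opening(),3),round(arm.read_time(),1))
    if max(map(abs,f))>25: print("STOP");raise SystemExit
arm.pause(.2); print(np.round(gf(),1),arm.read_tool_pos(),bar(1.97)+OF)
arm.move_gripper(.28); arm.line_to(arm.read_tool_pos()+[0,0,.13],.25)
E
```

```text
t 1.1300000000000001 0.4645182249190974 [[277.15139889 178.19038147]]
initial t 0.27 1.2431794388380009
(np.float64(-0.3188580375264915), np.float64(-0.09056685476444634), np.float64(0.3606989563041709))
open 0.10314715271044732 [-0.4 -0.1  3.9] 13.9583
1.28 [-3.   0.5  2.4] 0.102 14.2
1.43 [-1.9  2.  -0.2] 0.103 14.5
1.58 [-2.   0.7 -1.5] 0.102 14.8
1.73 [-1.3  2.2 -1.6] 0.104 15.1
1.88 [-1.6  1.8 -1.3] 0.103 15.3
1.97 [-2.2  1.8  3.1] 0.101 15.6
[-2.4  1.8  6.1] [0.46150978 0.23958797 0.08655463] [0.46119936 0.23942138 0.08594497]
```

```bash
cat >> h.py <<'E'
def find(x,y,dia,z=.24,top=.08,it=2):
    """centre of a cup mouth seen from straight above"""
    for k in range(it):
        camover(x,y,z); arm.pause(.25); C=cam("wrist"); im=snapshot("wrist")
        m=cv2.morphologyEx(notblue(im),cv2.MORPH_OPEN,np.ones((3,3)))
        h=cv2.cvtColor(im,cv2.COLOR_BGR2HSV)
        m[(h[...,0]>45)&(h[...,0]<85)&(h[...,1]>90)]=0   # mat
        cs,_=cv2.findContours(m,cv2.RETR_EXTERNAL,cv2.CHAIN_APPROX_NONE); best=[]
        for c in cs:
            if cv2.contourArea(c)<150: continue
            p=ray(C,c[:,0],top); (a,b),r=cv2.minEnclosingCircle((p*1000).astype(np.float32))
            if abs(2*r-dia*1000)<9: best.append((np.hypot(a/1000-x,b/1000-y),a/1000,b/1000,2*r))
        if not best: print("none found"); return None,im
        d,x,y,w=min(best)
        print("found",round(x,4),round(y,4),"dia",round(w,1),len(best))
    return np.array([x,y]),im
E
python3 - <<'E'
from h import *
arm.move_gripper(1.)
p,im=find(.471,-.338,.068)
cv2.imwrite("pics/a.png",im); print(arm.read_time())
s=snapshot("scene"); cv2.imwrite("pics/cups.png",cv2.resize(s[180:310,90:290],None,fx=4,fy=4,interpolation=cv2.INTER_CUBIC))
E
```

```text
found 0.4697 -0.3436 dia 68.0 3
found 0.4698 -0.3437 dia 67.9 3
20.3167
```

View pics/a.png

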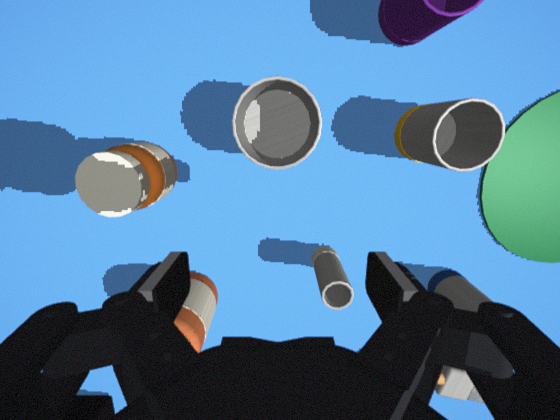

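View pics/cups.png

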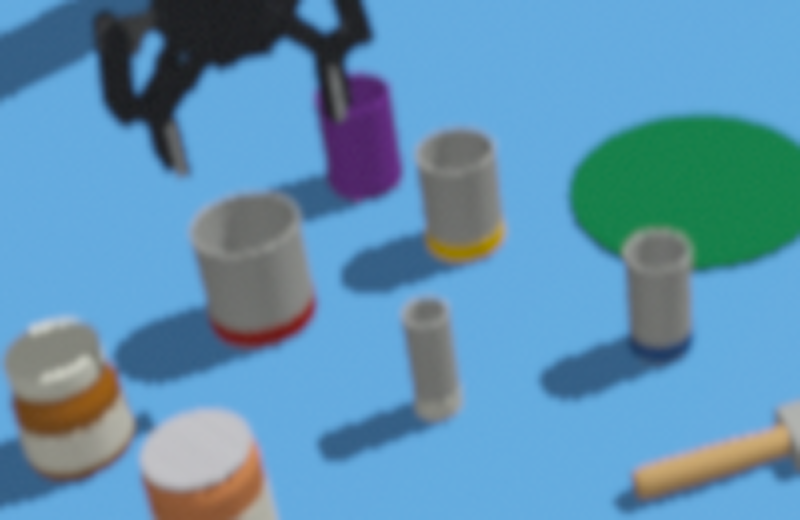

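Of the steel cups in the crop, the red band at (255,270) is cup_a, yellow (460,195) is b, blue (658,295) is c and white (430,360) is d. The purple one at (355,135) is the look-alike, which I'll leave alone. In the wrist view, the mouth at (277,123) measures 68 mm across, so it is cup_a. I'll take that one now.

```bash
cat >> h.py <<'E'
DIA=dict(a=.068,b=.055,c=.042,d=.029); HOME=dict(a=.0368,b=.0298,c=.0225,d=.0145)
def H(c):   # TCP height above cup's underside when gripped
    return .112 if c=='a' else .0625+.073-(.076-np.sqrt(.076**2-(DIA[c]/2)**2))
def pick(c,p,z0=0.,yaw=0.,eff=60):
    o=down(yaw); w=min(1.,(DIA[c]+.026)/.085)
    arm.movep([*p,z0+H(c)+.10],o); arm.move_gripper(w); arm.line_to([*p,z0+H(c)],.15); print("down",F())
    arm.move_gripper(0,eff); print("grip mm",round(arm.read_opening()*85,1),F())
    arm.line_to([*p,z0+H(c)+.11],.2); print("lifted",round(arm.read_opening()*85,1),F(),round(arm.read_time(),1))
def touch(xy,z,dz=.0005,n=14,fz=2.5,z_from=.002):
    """lower the held cup until it stands; z = expected TCP height; returns the TCP height"""
    arm.line_to([*xy,z+z_from],.1); arm.pause(.15); b=arm.read_ft_force()[2]
    for k in range(n):
        arm.line_to([*xy,z+z_from-dz*(k+1)],.02)
        if arm.read_ft_force()[2]-b>fz: break
    print("touch at",round(z_from-dz*(k+1),4),"rel. to expected, dFz",round(arm.read_ft_force()[2]-b,1)); return z+z_from-dz*(k+1)
def press(c,hold=2.8,fpush=13,drop=0.):
    o=down(YAW); z=.012+H(c)-drop; s0=HOME[c]+.0135; P=lambda s,l: STOP-s*GX+l*GY
    arm.movep([*P(s0,0),z+.09],o); zt=touch(P(s0,0),z)
    arm.pause(.15); b=np.array(gf()); s=s0; lat=0.
    def rd(): return np.array(gf())-b
    while s>HOME[c]-.009:
        s-=.003 if s>HOME[c]+.0045 else .0005
        arm.line_to([*P(s,lat),zt],.03); f=rd()
        if -f[0]>fpush: break
    print("home s-HOME mm",round((s-HOME[c])*1e3,1),"f",f.round(1))
    for k in range(8):
        arm.pause(.1); f=rd()
        if abs(f[1])<1.2: break
        lat+=.0004*np.sign(f[1]); arm.line_to([*P(s,lat),zt],.02)
    print("lat mm",round(lat*1e3,1),"f",rd().round(1),"tcp s,l",np.round([(STOP-arm.read_tool_pos()[:2])@GX*1e3,(arm.read_tool_pos()[:2]-STOP)@GY*1e3],1))
    w0=arm.read_opening(); t=arm.read_time(); ff=[]
    while arm.read_time()-t<hold: arm.pause(.2); ff.append(-rd()[0])
    print("hold f",np.round(ff,1).tolist(),"open mm",w0*85,arm.read_opening()*85,"t",round(arm.read_time(),1))
    return s,lat,zt
def leave(c,s,lat,zt):
    P=lambda s: STOP-s*GX+lat*GY
    arm.line_to([*P(HOME[c]+.0135),zt+.0005],.08); arm.line_to([*P(HOME[c]+.0135),zt+.12],.25); print("out",round(arm.read_opening()*85,1),F())
E
python3 - <<'E'
from h import *
pick('a',[.4698,-.3437])
r=press('a'); np.save("pics/r.npy",r)
im=snapshot("wrist"); s=cv2.resize(snapshot("scene")[150:270,290:410],None,fx=3.5,fy=3.5,interpolation=cv2.INTER_CUBIC)
cv2.imwrite("pics/pa.png",cv2.resize(np.hstack([s,im[:,100:460]]),None,fx=1,fy=1))
E
```

```text
down [-0.2  0.1 -0.3]
grip mm 67.5 [-0.1  0.   5.7]
lifted 67.8 [-0.3  0.6 -2.9] 22.8
touch at 0.0015 rel. to expected, dFz 4.8
home s-HOME mm -3.0 f [-13.7  -3.3  13.1]
lat mm -1.6 f [-11.3  -0.7  11.3] tcp s,l [38.8  0.6]
hold f [10.6, 11.8, 12.3, 11.3, 11.6, 10.8, 12.4, 11.2, 11.3, 12.1, 10.9, 11.7, 11.5, 12.0] open mm 67.57489060510936 67.56109811474114 t 35.2
```

View pics/pa.png

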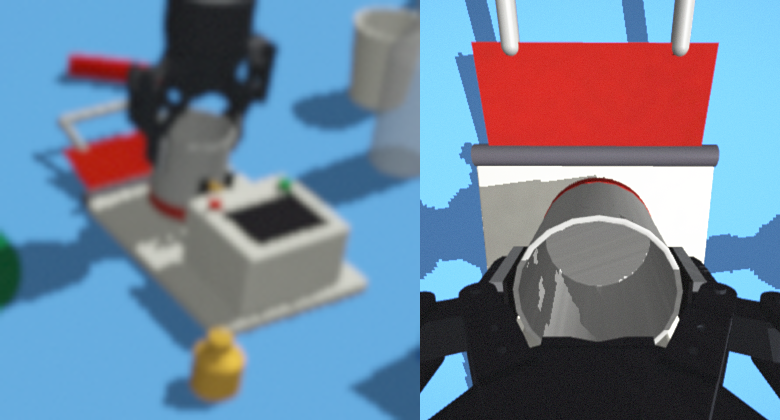

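The picture shows cup_a upright in front of the posts with the guard flat down. The arm gives way under load, so I'll push further and watch where the actual position stalls.

```bash
python3 - <<'E'
from h import *
s,lat,zt=np.load("pics/r.npy"); P=lambda s,l: STOP-s*GX+l*GY
def st(n): p=arm.read_tool_pos(); print(n,np.round(gf(),1),"s,l,z mm",np.round([(STOP-p[:2])@GX*1e3,(p[:2]-STOP)@GY*1e3,p[2]*1e3],2), "tilt",np.round(Rn.from_quat(arm.read_eef_rot()).as_matrix()[:,2],4))
st("now"); print(P(s,lat),zt)
for dz in (.001,.002,.003): arm.line_to([*P(s,lat),zt+dz],.02); arm.pause(.2); st(("dz",dz))
for k in range(6):
    s-=.001; arm.line_to([*P(s,lat),zt+.003],.02); arm.pause(.2); st(round(s*1e3,1))
    if gf()[0]<-24: break
np.save("pics/r.npy",(s,lat,zt+.003))
E
```

```text
now [-11.5   0.6  12.9] s,l,z mm [ 38.8    0.64 126.38] tilt [-0.0096  0.0025 -1.    ]
[0.6109871  0.20987821] 0.1255
('dz', 0.001) [-6.6  1.3  5.5] s,l,z mm [ 37.1    0.4  126.24] tilt [-0.0059  0.0025 -1.    ]
('dz', 0.002) [-3.9  1.9 -4.3] s,l,z mm [ 34.74  -1.4  126.56] tilt [-0.0024  0.     -1.    ]
('dz', 0.003) [-4.7  1.5 -4.8] s,l,z mm [ 34.87  -2.21 127.78] tilt [-0.0034 -0.001  -1.    ]
32.8 [-7.   1.4 -2.8] s,l,z mm [ 34.66  -2.14 127.79] tilt [-0.0052 -0.0011 -1.    ]
31.8 [-9.   1.4 -2.4] s,l,z mm [ 34.51  -2.12 127.78] tilt [-0.0072 -0.0012 -1.    ]
30.8 [-10.4   0.6  -0.8] s,l,z mm [ 34.31  -2.09 127.8 ] tilt [-0.0091 -0.0014 -1.    ]
29.8 [-11.3   0.6   0.4] s,l,z mm [ 34.18  -2.   127.8 ] tilt [-0.0111 -0.0014 -0.9999]
28.8 [-12.7   0.7   1.5] s,l,z mm [ 33.97  -1.99 127.84] tilt [-0.013  -0.0016 -0.9999]
27.8 [-15.2  -0.3   3.6] s,l,z mm [ 33.82  -1.96 127.78] tilt [-0.015  -0.0017 -0.9999]
```

```bash
python3 - <<'E'
from h import *
s,lat,zt=np.load("pics/r.npy"); P=lambda s,l: STOP-s*GX+l*GY; s=.030
def st(n): p=arm.read_tool_pos(); print(n,np.round(gf(),1),"s,l,z mm",np.round([(STOP-p[:2])@GX*1e3,(p[:2]-STOP)@GY*1e3,p[2]*1e3],2))
zt-=.001
for l in (-.0016,0,.0015,.003,.0015,0.):
    arm.line_to([*P(s,l),zt],.02); arm.pause(.25); st(l)
np.save("pics/r.npy",(s,l,zt)); print(arm.read_time())
E
```

```text
-0.0016 [-12.1   0.6   1.3] s,l,z mm [ 34.16  -1.88 127.14]
0 [-10.8  -0.7   0.4] s,l,z mm [ 33.99  -1.23 126.75]
0.0015 [-10.9  -1.7   0.5] s,l,z mm [ 33.85  -0.74 126.52]
0.003 [-11.6  -3.1   1.4] s,l,z mm [ 33.8   -0.45 126.52]
0.0015 [-10.6  -1.4   0.5] s,l,z mm [ 33.84  -0.73 126.49]
0.0 [-11.8   0.6  -0.4] s,l,z mm [ 33.84  -0.94 126.54]
42.4083
```

```bash
sed -i 's/^STOP=.*/STOP=np.array([.6445,.2052]); HINGE=np.array([.5575,.2213]); STOP=STOP+.0025*GX-.0009*GY/' h.py
python3 - <<'E'
from h import *
# mat from the top picture
t=np.load("pics/t.npy"); h=cv2.cvtColor(t,cv2.COLOR_BGR2HSV); m=((h[...,0]>45)&(h[...,0]<85)&(h[...,1]>90)).astype(np.uint8)
c=max(cv2.findContours(m,0,2)[0],key=cv2.contourArea); q=ray(cam("top"),c[:,0],.004)
(a,b),r=cv2.minEnclosingCircle((q*1000).astype(np.float32)); mm=cv2.moments((q*1000).astype(np.float32)); print("mat",a,b,r,mm['m10']/mm['m00'],mm['m01']/mm['m00'])
MAT=np.array([a,b])/1000
s,lat,zt=np.load("pics/r.npy")
O=np.array([.6445,.2052]); P=lambda s,l: O-s*GX+l*GY
f=[]
for k in range(13): arm.pause(.2); f.append(np.round(gf(),1)[0])
print(f,arm.read_opening()*85)
cv2.imwrite("pics/pa2.png",cv2.resize(snapshot("wrist")[100:330,130:430],None,fx=2,fy=2))
arm.line_to([*P(s+.018,lat),zt],.08); arm.line_to([*P(s+.018,lat),zt+.12],.25); print("out",arm.read_opening()*85,F(),arm.read_time())
arm.movep([*MAT,.004+H('a')+.08],down(0)); z=touch(MAT,.004+H('a'))
arm.move_gripper(1.); arm.line_to([*MAT,.25],.25); print(arm.read_time())
p,im=find(*MAT,.068,z=.24,top=.084,it=1); print(p-MAT)
np.save("pics/nest.npy",p if p is not None else MAT)
E
```

```text
mat 525.839599609375 -33.501827239990234 92.78899383544922 525.646293266902 -33.52571831424618
[np.float64(-11.0), np.float64(-10.2), np.float64(-10.4), np.float64(-10.9), np.float64(-9.7), np.float64(-9.9), np.float64(-10.6), np.float64(-10.8), np.float64(-9.8), np.float64(-10.6), np.float64(-10.5), np.float64(-10.5), np.float64(-10.8)] 67.18446431086325
out 67.19619149233337 [-1.  -0.1 -3.1] 46.0667
touch at 0.0015 rel. to expected, dFz 4.5
49.4333
found 0.5251 -0.0329 dia 68.4 1
[-0.00070825  0.00057204]
```

View pics/pa2.png

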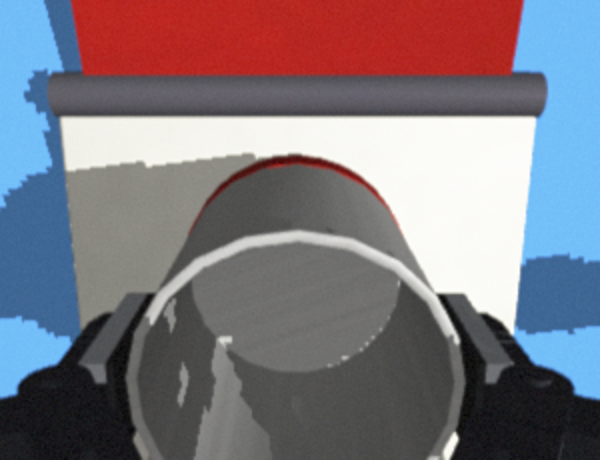

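```bash
cat >> h.py <<'E'
def pos(): p=arm.read_tool_pos(); return np.round([(STOP-p[:2])@GX*1e3,(p[:2]-STOP)@GY*1e3,p[2]*1e3],1)
def press(c,fpush=10.5,hold=2.8):
    o=down(YAW); z=.012+H(c); s0=HOME[c]+.0155; P=lambda s,l: STOP-s*GX+l*GY
    arm.movep([*P(s0,0),z+.09],o); zt=touch(P(s0,0),z)+.0015
    arm.line_to([*P(s0,0),zt],.03); arm.pause(.2); b=np.array(gf()); s=s0; lat=0.
    rd=lambda: np.array(gf())-b
    while s>HOME[c]-.012:
        s-=.003 if s>HOME[c]+.004 else .001
        arm.line_to([*P(s,lat),zt],.03)
        if -rd()[0]>fpush: break
    print("pressed cmd",round((s-HOME[c])*1e3,1),"f",rd().round(1),"act",pos(),"home",HOME[c]*1e3)
    for l in (.0012,-.0012,0.): arm.line_to([*P(s,l),zt],.02); arm.pause(.15); print(l,rd().round(1),pos())
    for k in range(8):
        f=rd()
        if abs(f[1])<.8: break
        lat+=.0004*np.sign(f[1]); arm.line_to([*P(s,lat),zt],.02); arm.pause(.1)
    w0=arm.read_opening(); t=arm.read_time(); ff=[]
    while arm.read_time()-t<hold: arm.pause(.2); ff.append(rd()[0])
    print("hold",rd().round(1),pos(),"f range",np.round([min(ff),max(ff)],1),"open",round(w0*85,1),round(arm.read_opening()*85,1),"t",round(arm.read_time(),1))
    return s,lat,zt
def leave(c,s,lat,zt):
    P=lambda s: STOP-s*GX+lat*GY
    arm.line_to([*P(HOME[c]+.0155),zt+.0005],.08); arm.line_to([*P(HOME[c]+.0155),zt+.12],.25); print("out",round(arm.read_opening()*85,1),F())
def nest(c,p,n):
    """stand cup c on the floor of the stack at p; n cups deep; True when seated"""
    z=.004+.02*n+H(c); arm.movep([*p,z+.10],down(0)); arm.pause(.2); b=arm.read_ft_force()
    for dz in (.065,.05,.03,.012):
        arm.line_to([*p,z+dz],.12); f=arm.read_ft_force()-b; print(dz,f.round(1))
        if np.linalg.norm(f)>5: print("BLOCKED"); return False
    touch(p,z); return True
def release(c,p,n):
    arm.move_gripper(min(1.,(DIA[c]+.02)/.085)); z=arm.read_tool_pos()[2]; arm.line_to([*p,z+.12],.25); print("released",round(arm.read_time(),1))
E
python3 - <<'E'
from h import *
p,im=find(.478,-.196,.055); 
cv2.imwrite("pics/b.png",im)
h=cv2.cvtColor(im,cv2.COLOR_BGR2HSV); C=cam("wrist"); u,v=pix(C,[*p,.08])[0].astype(int); print("mouth px",u,v,"mean sat",h[v-8:v+8,u-8:u+8,1].mean())
pick('b',p); r=press('b'); np.save("pics/r.npy",r)
E
```

```text
found 0.4779 -0.1981 dia 55.1 2
found 0.4779 -0.1981 dia 55.1 2
mouth px 276 124 mean sat 5.49609375
down [-0.1 -0.1  0.8]
grip mm 52.3 [-0.9  0.9  5.5]
lifted 52.5 [-0.7 -0.7 -2.2] 54.2
touch at 0.001 rel. to expected, dFz 4.0
pressed cmd -4.5 f [-10.6  -0.6   6.2] act [ 28.5   0.2 144.8] home 29.8
0.0012 [-10.4  -1.4   7.2] [ 28.5   0.4 144.7]
-0.0012 [-9.9 -0.1  4.1] [ 28.4  -0.6 144.5]
0.0 [-10.   -0.2   4.3] [ 28.4  -0.4 144.5]
hold [-9.8 -2.1  4.3] [ 28.4  -0.4 144.5] f range [-10.2  -9.1] open 52.0 52.1 t 65.1
```

```bash
python3 - <<'E'
from h import *
C=cam("wrist"); im=snapshot("wrist"); np.savez("pics/pb.npz",im=im,R=C[0],o=C[1])
h=cv2.cvtColor(im,cv2.COLOR_BGR2HSV); m=((h[...,0]>15)&(h[...,0]<35)&(h[...,1]>110)&(h[...,2]>50)).astype(np.uint8); ys,xs=np.where(m[:250,200:360]>0); 
top=ys.min(); u=xs[ys<=top+1].mean()+200; e=ray(C,[u,top-.5],.012)[0]; print("band",len(ys),u,top,"foot front s,l",(STOP-e)@GX*1e3,(e-STOP)@GY*1e3,"upright home ->",29.8+27.5)
# expected outline of an upright cup at actual tool position
print("tilt",Rn.from_quat(arm.read_eef_rot()).as_matrix()[:,2])
cv2.imwrite("pics/pb.png",cv2.resize(im[80:300,130:430],None,fx=2,fy=2))
E
```

```text
band 349 275.7916666666667 182 foot front s,l 58.021642836056806 -1.3338190736860989 upright home -> 57.3
tilt [-0.00784093 -0.00134821 -0.99996835]
```

View pics/pb.png

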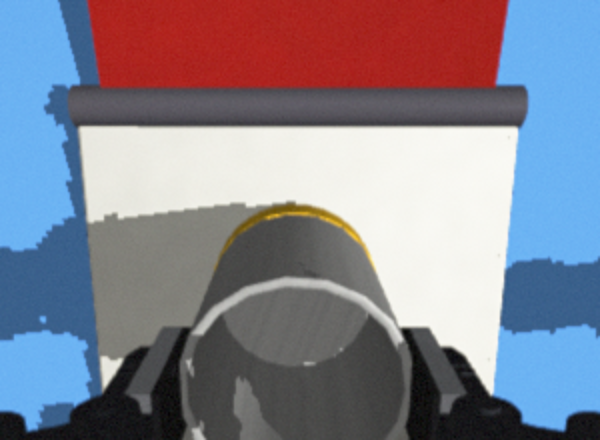

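Cup_b's foot front is at s=58.0 mm (57.3 if home and upright), so it leans about 1°. I'll cancel the arm's give with a small counter-tilt and hold again.

```bash
cat >> h.py <<'E'
def tilted(a,yaw=YAW):  # fingers lean a rad towards the stop
    return (Rn.from_rotvec(-a*np.r_[GY,0])*Rn.from_quat(down(yaw))).as_quat()
def straighten(c,s,lat,zt,a=.018,hold=2.6):
    P=lambda s,l: STOP-s*GX+l*GY
    arm.line_to([*P(s,lat),zt],.02,ori=tilted(a)); arm.pause(.3)
    print("tilt",Rn.from_quat(arm.read_eef_rot()).as_matrix()[:2,2]@GX,pos(),np.round(gf(),1))
    t=arm.read_time(); ff=[]
    while arm.read_time()-t<hold: arm.pause(.2); ff.append(gf()[0])
    print("hold f",np.round([min(ff),max(ff)],1),pos(),"open",round(arm.read_opening()*85,1),"t",round(arm.read_time(),1))
    return s,lat,zt
E
python3 - <<'E'
from h import *
s,lat,zt=np.load("pics/r.npy")
straighten('b',s,lat,zt)
C=cam("wrist"); im=snapshot("wrist")
h=cv2.cvtColor(im,cv2.COLOR_BGR2HSV); m=((h[...,0]>15)&(h[...,0]<35)&(h[...,1]>110)&(h[...,2]>50)).astype(np.uint8); ys,xs=np.where(m[:250,200:360]>0)
top=ys.min(); u=xs[ys<=top+1].mean()+200; e=ray(C,[u,top-.5],.012)[0]; print("foot front",(STOP-e)@GX*1e3)
P=lambda s: STOP-s*GX+lat*GY
arm.line_to([*P(HOME['b']+.0155),zt+.001],.08,ori=down(YAW)); arm.line_to([*P(HOME['b']+.0155),zt+.12],.25); print("out",round(arm.read_opening()*85,1),F())
p=np.load("pics/nest.npy"); print(nest('b',p,1))
E
```

```text
tilt 0.008101968899089708 [ 29.4  -0.3 144.4] [-11.2  -1.1   4.1]
hold f [-12.5 -10.8] [ 29.4  -0.3 144.4] open 52.0 t 68.3
foot front 57.80071294339369
out 52.2 [-1.1  0.2 -3.1]
0.065 [-1.   0.5 -0.6]
0.05 [-3.1  1.3 31. ]
BLOCKED
False
```

```bash
python3 - <<'E'
from h import *
p=np.load("pics/nest.npy")
arm.line_to([*p,.30],.25); print(F(),arm.read_opening()*85)
arm.movep([*(p-[.10,0]),.36],down(0)); arm.pause(.2)
C=cam("wrist"); im=snapshot("wrist"); np.savez("pics/n.npz",im=im,R=C[0],o=C[1]); print(pix(C,[[*p,.084],[.5257,-.0335,.004]]))
t=snapshot("top"); h=np.zeros((420,560,3),np.uint8); cv2.imwrite("pics/n.png",im); cv2.imwrite("pics/n_top.png",cv2.resize(t[130:300,200:440],None,fx=3,fy=3,interpolation=cv2.INTER_CUBIC)); print(arm.read_time())
E
```

```text
[-0.8  0.3 -3.5] 52.27988664711247
[[277.04152601 260.39260636]
 [276.76418278 237.78646782]]
72.6667
```

View pics/n.png

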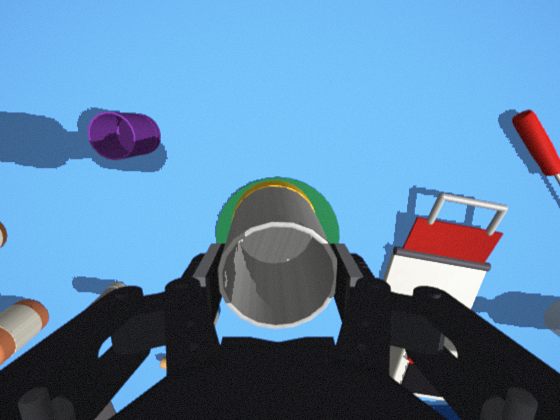

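The held cup_b at (277,260) hides cup_a from the wrist camera. I'll step aside to see it.

```bash
python3 - <<'E'
from h import *
p=np.load("pics/nest.npy")
arm.movep([p[0]+.05,p[1]+.14,.30],down(0)); arm.pause(.2)
C=cam("wrist"); im=snapshot("wrist"); np.savez("pics/n.npz",im=im,R=C[0],o=C[1]); print(pix(C,[[*p,.084],[.5257,-.0335,.004]]))
t=snapshot("top"); 
cv2.imwrite("pics/n2.png",np.hstack([im[:,:400],cv2.resize(t[140:300,230:380],(394,420),interpolation=cv2.INTER_CUBIC)])); print(arm.read_time())
E
```

```text
[[132.3410729  143.28089498]
 [163.25384469 139.68885995]]
73.8333
```

View pics/n2.png

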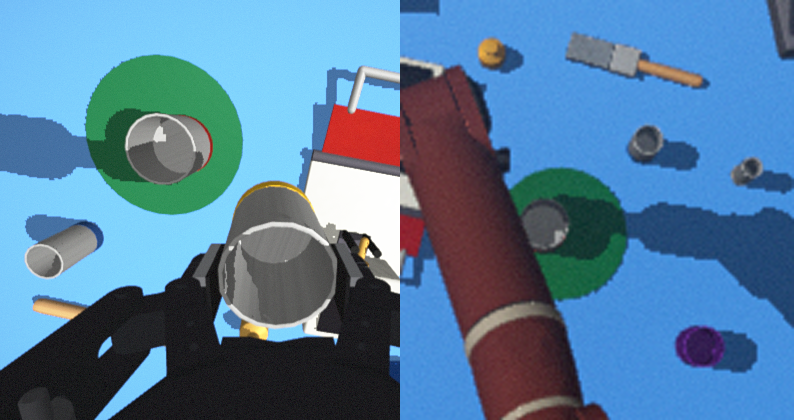

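Cup_a's mouth is at (162,148) where I expected (132,143), so it was knocked about 3 cm aside. I'll set cup_b down at its old place, re-centre cup_a, then nest cup_b.

```bash
python3 - <<'E'
from h import *
q=[.478,-.198]
arm.movep([*q,H('b')+.08],down(0)); touch(q,H('b')); release('b',q,0)
arm.move_gripper(1.)
M=np.array([.5257,-.0335])
p,im=find(M[0],M[1]+.028,.068,z=.24,top=.084); print(p-M)
arm.movep([*p,.004+H('a')+.1],down(0)); arm.line_to([*p,.004+H('a')],.15); arm.move_gripper(0,60); print("grip",arm.read_opening()*85)
arm.line_to([*p,.004+H('a')+.02],.1); arm.line_to([*M,.004+H('a')+.02],.1); touch(M,.004+H('a'))
arm.move_gripper(1.); arm.line_to([*M,.25],.25)
p,im=find(*M,.068,z=.24,top=.084,it=1); print(p-M); np.save("pics/nest.npy",p)
b,im=find(*q,.055,it=1)
pick('b',b); print(nest('b',p,1), np.round(arm.read_time(),1),arm.read_tool_pos()[2]-.024-H('b'))
E
```

```text
touch at -0.001 rel. to expected, dFz 6.0
released 78.7
found 0.5313 -0.0072 dia 68.4 1
found 0.5315 -0.0072 dia 68.5 2
[0.00581501 0.02630206]
grip 67.55235078128901
touch at 0.0015 rel. to expected, dFz 2.8
found 0.5244 -0.0326 dia 68.4 1
[-0.00134471  0.0008609 ]
found 0.4743 -0.2003 dia 55.0 2
down [-0.8 -1.   0.2]
grip mm 52.1 [-0.8 -0.5  5.8]
lifted 52.1 [ 0.1  0.8 -1.5] 88.9
0.065 [ 0.6 -0.4  0.7]
0.05 [ 0.6 -1.1  0.5]
0.03 [ 0.2 -0.2  1.9]
0.012 [ 1.  -1.4  0.9]
touch at 0.001 rel. to expected, dFz 4.2
True 92.1 0.0014021110627946143
```

Cup_b is seated at the expected height. I'll release it, then check cup_c.

```bash
python3 - <<'E'
from h import *
p=np.load("pics/nest.npy"); release('b',p,1)
n,_=find(*p,.055,z=.27,top=.104,it=1); print("nest view",n)
c,im=find(.646,-.148,.042); cv2.imwrite("pics/c.png",im)
if c is None: raise SystemExit
pick('c',c); r=press('c',hold=.3); r=straighten('c',*r); np.save("pics/r.npy",r)
C=cam("wrist"); im=snapshot("wrist"); cv2.imwrite("pics/pc.png",cv2.resize(im[80:300,130:430],None,fx=2,fy=2))
h=cv2.cvtColor(im,cv2.COLOR_BGR2HSV); print(pix(C,[*(STOP-(HOME['c']+.021)*GX),.012]),"expected foot front px; crop px",(pix(C,[*(STOP-(HOME['c']+.021)*GX),.012])[0]-[130,80])*2)
E
```

```text
released 93.1
found 0.5244 -0.0324 dia 63.0 1
nest view [ 0.52440094 -0.0324035 ]
found 0.6504 -0.1478 dia 41.9 2
found 0.6503 -0.1479 dia 42.0 3
down [-0.5 -0.3  0.4]
grip mm 39.4 [ 0.2 -0.4  4.9]
lifted 39.6 [ 0.3 -0.  -2.3] 97.8
touch at 0.0015 rel. to expected, dFz 3.6
pressed cmd -5.5 f [-11.3   0.7   3.9] act [ 20.8   0.6 147.3] home 22.5
0.0012 [-11.3  -0.1   4.4] [ 20.8   0.9 147.1]
-0.0012 [-10.4   1.9   3. ] [ 20.8   0.4 147.2]
0.0 [-9.6  0.8  3.4] [ 20.8   0.7 147.2]
hold [-12.    0.1   4.6] [ 20.8   0.8 147.1] f range [-12.  -10.6] open 39.2 39.6 t 106.6
tilt 0.00652628476110094 [ 21.9   1.  146.9] [-12.   -0.1   4.6]
hold f [-13.4 -12.1] [ 21.9   0.9 146.8] open 39.2 t 110.0
[[275.99946519 189.62870323]] expected foot front px; crop px [291.99893039 219.25740645]
```

```bash
ls pics | tr '\n' ' '
```

```text
a.png b.png c.png cups.png g.npz g.png g2.npz g2.png g3.npz g3.png n.npz n.png n2.png n_top.png nest.npy pa.png pa2.png pb.npz pb.png pc.png r.npy s.npy scene0.png t.npy top0.png
```

```bash
python3 - <<'E'
from h import *
C=cam("wrist"); im=snapshot("wrist"); h=cv2.cvtColor(im,cv2.COLOR_BGR2HSV)
sub=h[165:215,235:325]; m=(sub[...,0]>100)&(sub[...,0]<130)&(sub[...,1]>100); ys,xs=np.where(m)
print(len(ys)); top=ys.min(); u=xs[ys<=top+1].mean()+235; e=ray(C,[u,top+165-.5],.012)[0]; print(u,top+165,"foot front s,l",(STOP-e)@GX*1e3,(e-STOP)@GY*1e3,"want",22.5+21)
s,lat,zt=np.load("pics/r.npy"); P=lambda s: STOP-s*GX+lat*GY
arm.line_to([*P(HOME['c']+.0155),zt+.001],.08,ori=down(YAW)); arm.line_to([*P(HOME['c']+.0155),zt+.12],.25); print("out",round(arm.read_opening()*85,1),F())
p=np.load("pics/nest.npy")
# look at the stack from aside, in case it was knocked
arm.movep([p[0]+.05,p[1]+.14,.33],down(0)); arm.pause(.2)
C=cam("wrist"); im=snapshot("wrist"); cv2.imwrite("pics/n3.png",im)
m=notblue(im); hh=cv2.cvtColor(im,cv2.COLOR_BGR2HSV); green=((hh[...,0]>45)&(hh[...,0]<85)&(hh[...,1]>90)); 
print("pred px b mouth",pix(C,[*p,.104])); g=cv2.cvtColor(im,cv2.COLOR_BGR2GRAY)
u,v=pix(C,[*p,.104])[0].astype(int); w=im[v-55:v+55,u-55:u+75]; cv2.imwrite("pics/n3.png",cv2.resize(w,None,fx=4,fy=4)); print(u,v,arm.read_time())
E
```

```text
246
277.2 189 foot front s,l 44.32704237775507 0.8830305846546675 want 43.5
out 39.1 [-1.2  0.4 -1.9]
pred px b mouth [[132.49458853 143.12793091]]
132 143 111.9167
```

View pics/n3.png

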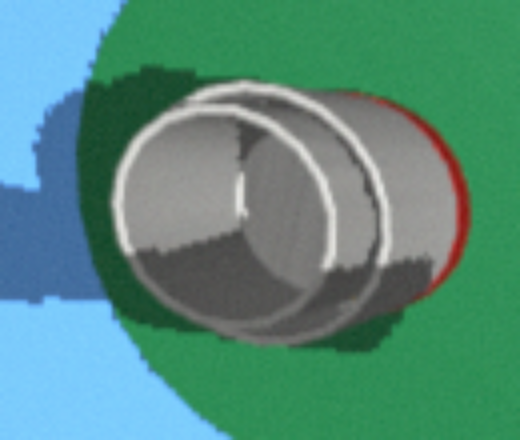

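cup_b stands nested in cup_a at the predicted spot, with its mouth centre at crop (223,214). I'll nest cup_c at the ray-cast centre and then go on to cup_d.

```bash
python3 - <<'E'
from h import *
C=cam("wrist"); q=ray(C,[132-55+223/4,143-55+214/4],.104)[0]; p=np.load("pics/nest.npy"); print(p,q)
t=(p+q)/2
ok=nest('c',t,2); print(ok,arm.read_tool_pos()[2]-.044-H('c'))
if ok:
    release('c',t,2); np.save("pics/nestc.npy",t)
    d,im=find(.613,-.287,.029)
    print(d,arm.read_time())
    if d is not None:
        pick('d',d); r=press('d',hold=.3); r=straighten('d',*r); np.save("pics/r.npy",r)
E
```

```text
[ 0.52435529 -0.0326391 ] [ 0.52300155 -0.03244887]
0.065 [ 2.1 -0.3  0.6]
0.05 [0.5 0.5 0.8]
0.03 [ 1.9  0.3 -0.8]
0.012 [ 0.9 -0.1  0.3]
touch at 0.001 rel. to expected, dFz 7.2
True 0.001752687047471585
released 116.0
found 0.6152 -0.2903 dia 28.9 1
found 0.6151 -0.2902 dia 28.9 1
[ 0.61512787 -0.29018158] 118.0167
down [ 0.1 -1.3  1. ]
grip mm 26.1 [0.3 0.3 6. ]
lifted 26.2 [-0.3 -0.2 -1.3] 120.5
touch at 0.001 rel. to expected, dFz 5.8
pressed cmd -4.5 f [-11.2   1.4   3.1] act [ 12.7   0.2 148.4] home 14.5
0.0012 [-10.   -1.1   3.7] [ 12.7   0.3 148.4]
-0.0012 [-9.9  1.6  2.1] [ 1.270e+01 -1.000e-01  1.484e+02]
0.0 [-9.6  0.2  2.6] [1.270e+01 1.000e-01 1.484e+02]
hold [-10.6   0.8   2.2] [1.270e+01 1.000e-01 1.484e+02] f range [-11.1 -10.6] open 25.9 25.8 t 129.1
tilt 0.008922563516811918 [1.390e+01 1.000e-01 1.481e+02] [-10.8  -0.    3.8]
hold f [-12.1 -10.4] [1.380e+01 1.000e-01 1.481e+02] open 26.3 t 132.2
```

```bash
python3 - <<'E'
from h import *
s,lat,zt=np.load("pics/r.npy"); P=lambda s: STOP-s*GX+lat*GY
arm.line_to([*P(HOME['d']+.0155),zt+.001],.08,ori=down(YAW)); arm.line_to([*P(HOME['d']+.0155),zt+.12],.25); print("out",round(arm.read_opening()*85,1),F())
t=np.load("pics/nestc.npy"); ok=nest('d',t,3); print(ok,arm.read_tool_pos()[2]-.064-H('d'))
if not ok: raise SystemExit
release('d',t,3); print(arm.read_opening())
# guard up
o=down(YAW-np.pi/2); OF=np.array([0,0,.056]); t0=1.95
arm.move_gripper(.28,30); arm.movep(bar(t0)+OF+[0,0,.12],o); arm.line_to(bar(t0)+OF+[0,0,.03]); arm.line_to(bar(t0)+OF,.08); print(np.round(gf(),1))
arm.move_gripper(0,30); print("open",arm.read_opening(),np.round(gf(),1),arm.read_time())
for t in list(np.arange(1.8,.02,-.15))+[0.,-.03]:
    arm.line_to(bar(t)+OF,.12)
    f=gf(); print(round(t,2),np.round(f,1),round(arm.read_opening(),3))
    if max(map(abs,f))>25: print("STOP"); break
arm.pause(.2); print(np.round(gf(),1),arm.read_tool_pos(),bar(0)+OF,arm.read_time())
E
```

```text
out 25.7 [ 0.1  0.  -0.3]
0.065 [-0.4  0.2  0.3]
0.05 [-0.6 -0.5  0.3]
0.03 [-0.6  0.6  0.2]
0.012 [-0.4  0.3 -0.7]
touch at 0.001 rel. to expected, dFz 5.2
True 0.001590604702167292
released 137.7
0.5805492713198019
[0.  0.9 0.3]
open 0.1015022034488012 [-0.5 -1.   1.4] 141.375
1.8 [-2.2  0.3  0.8] 0.099
1.65 [-4.1  1.2  2. ] 0.098
1.5 [-5.9  0.5  4.6] 0.1
1.35 [-6.4  0.2  7.5] 0.104
1.2 [-9.5 -0.3 12.6] 0.105
1.05 [-10.5  -0.6  16.5] 0.101
0.9 [-7.3 -0.8 16.5] 0.103
0.75 [-3.8  1.  11. ] 0.1
0.6 [-0.4  0.5  5.4] 0.104
0.45 [1.  0.8 3.1] 0.103
0.3 [2.9 1.  2.7] 0.102
0.15 [2.1 0.5 2.1] 0.1
0.0 [1.8 2.5 1. ] 0.102
-0.03 [-4.1 -1.  11.2] 0.106
[-4.4 -1.5 10.3] [0.61317259 0.21093104 0.14805823] [0.61299034 0.2108581  0.14853356] 145.4
```

```bash
python3 - <<'E'
from h import *
OF=np.array([0,0,.056])
arm.line_to(bar(-.06)+OF,.05); arm.pause(.3); print(np.round(gf(),1),arm.read_tool_pos())
arm.line_to(bar(0)+OF,.05); print(np.round(gf(),1))
arm.move_gripper(.28); arm.line_to(arm.read_tool_pos()+[0,0,.13],.2)
camover(.60,.12,.36,0); arm.pause(.3)
C=cam("wrist"); im=snapshot("wrist"); print(arm.read_time())
for t in (0,.1,.2): print(t,pix(C,bar(t)).round(1))
print(pix(C,[[.5257,-.0335,.004]]))
s=snapshot("scene"); s=cv2.resize(s[150:300,220:410],(532,420),interpolation=cv2.INTER_CUBIC)
cv2.imwrite("pics/fin.png",cv2.resize(np.hstack([im[:300,60:440],cv2.resize(s,(380,300))]),None,fx=1.05,fy=1.05)); cv2.imwrite("pics/finw.png",im)
E
```

```text
[-10.8  -2.   21.1] [0.61358876 0.21092223 0.14787903]
[-0.1  1.1  3.6]
149.1417
0 [[358.4 136.7]]
0.1 [[361.7 129. ]]
0.2 [[365.  120.5]]
[[161.21749131  66.49151508]]
```

View pics/fin.png

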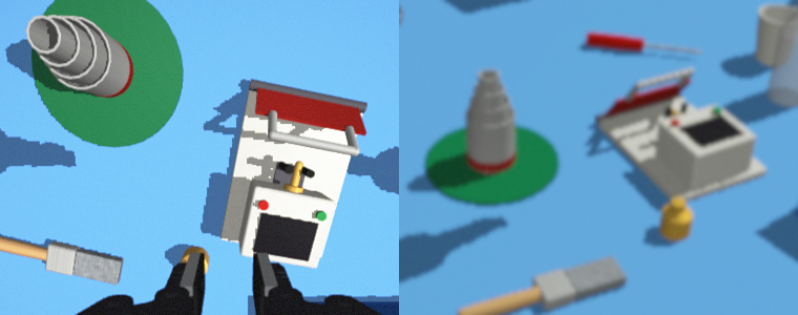

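The bar at (313,144) matches the prediction for fully closed, and all four cups stand nested in the middle of the mat. Handing in.

```bash
python3 -c "
from h import *
print(F(),arm.read_time()); print(ticket.finish_job())"
```

```text
[ 0.   0.2 -0. ] 149.1917
the job is handed in; nothing more can be done
None
```

I checked all four cups from widest to narrowest, nested them on the mat, closed the guard and handed in at 149 s; cup_a had been knocked aside on the mat, so I set cup_b down, re-centred cup_a and then nested cup_b.

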